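# Set out graduated glass rounds on a row of mounting sockets

## Robot

A 6-joint arm with a two-finger parallel gripper is mounted at the origin on the work surface. World frame = base frame: x ahead of the robot, y to its left, z up, the work surface at z = 0. Lengths are in m, angles in rad, forces in N, time in s.
With the tool pointing down it reaches from about 0.225 to 0.875 m from the base axis. Payload 3.4 kg.
Tool frame: the origin (TCP) lies on the centre line of the jaws, within the pads' length; the fingertips stand 17 mm ahead of it and the grasp point (between the pads) lies 2 mm behind it; z points along the fingers, y is the line along which they close (so a half turn about z gives the same grasp; the last joint's range is limited). The gripper opens to 85 mm and grips with 20 to 120 N. Pads are 22 mm wide; open, the fingers measure 114 mm over their backs; the gripper's body (76 mm by 85 mm) begins 54 mm behind the grasp point. The pads swing forward as they close: fully open they stand 13 mm farther back than shut.
Start: joints at [1.056, 0.276, 1.505, -0, 1.361, -0.121], TCP at [0.221, 0.531, 0.248] pointing down, gripper open.
Joint ranges: [-2.89, 2.89], [-0.75, 2.08], [0.22, 2.7], [-1.18, 4.32], [0.11, 2.71], [-2.7, 2.7]. Speed limits (rad/s): [2.57, 2.57, 3.14, 3.14, 3.14, 3.14].

## Interface

Orientations are given as a unit quaternion [w, x, y, z].
In Python, from rig import manip gives the robot as it stands.
- The arm moves only by the tool move_arm, never from a script. Its argument "steps" is one flat list of numbers, 7 for each row, row after row: the turn, a rotation vector about the world's x, y, z normalised to -1 to 1, where 1 is 360 degrees, then the shift along the world's x, y, z normalised to -1 to 1, where 1 is 1 m, then the opening, from -1 (shut) to 1 (fully open). A call has exactly 10 rows; each row is the pose to reach, as a shift and turn from the pose commanded when the call began, turning the shorter way round; what a row does not reach only later rows make up. A row lasts 1/10 s, in which the tool goes at most 50 mm and 8.59 degrees, less where a joint would pass 70% of its speed; a pose out of reach is approached as far as the arm can. A call with a number of a shift or a turn outside -1 to 1 is refused whole. A call with a gripper value outside its range is refused whole. The fingers move at their own pace and stop on an object; "squeeze" is the grip in N (left out, the last holds). Time passes only in rows, so rows that repeat a pose let the fingers close, or fill a call up. It gives the time, the measured TCP pose, the force, the opening and the grip force at its end, in the units of the state.
- manip.get_state(): the state, without advancing time (a new reading comes with each control period).
- manip.get_image(name): name is "scene" or "top" or "wrist"; returns a dict with "pixels" (480x640x3 uint8, blue, green, red), "fx", "fy", "cx", "cy" (pixels), "R" (3x3) and "t" (3): a world point X has camera coordinates R X + t. Camera axes: x right, y down, z forward; pixel columns grow to the right and rows downward; lengths in m; the calibration is good to about 2 mm. A picture is of the moment at which its call begins. There is no depth.
- manip.sign_off(): hands the job in; it is judged then, once.
The state is a dict: "clock": time; "qpos": joint angles; "qd": joint speeds; "effort": joint torques, N m; "position": TCP position; "ee_rot": TCP orientation; "contact_force": force on the tool from outside, world axes, zero at the start; "moment": the same for the moment, N m; "width": finger opening in m; "gripper_force": force on a finger pad.
Only numpy, scipy, OpenCV 4.12 (cv2) and the standard library are available. Lean on these libraries where they do the work, as an engineer would, in place of code of your own. Each camera call takes 0.05 s, during which the arm holds its last target. There are 200 camera calls.

## Task

Set the four glass rounds out in order of size along the row of white sockets: the smallest in the socket next to the steel post, each next larger one socket further along, so that the largest is at the far end. Seat each one's foot fully down in its socket so that it sits centred and level, one round to a socket, and let go of it. Leave the roll of tape where it lies.

Things in the scene. Friction and masses are not known exactly. Their poses are not given: they have to be found in the camera images.
- round_40_mid (a point): The smallest of four loose rounds of pale green laminated glass: disc 40 mm in diameter, 22 mm thick, upright sides; this point is the disc's centre, z up. Under it an aluminium button 10 mm high with bevelled foot: 22 mm across at the bottom, 29 mm from 6 mm up. 32 mm high in all, this point 21 mm above its underside. Starts standing on the table (z = 0). About 89 g.
- round_48_mid (a point): The second smallest of four loose rounds of pale green laminated glass: disc 48 mm in diameter, 22 mm thick, upright sides; this point is the disc's centre, z up. Under it an aluminium button 10 mm high with bevelled foot: 22 mm across at the bottom, 29 mm from 6 mm up. 32 mm high in all, this point 21 mm above its underside. Starts standing on the table (z = 0). About 120 g.
- round_56_mid (a point): The second largest of four loose rounds of pale green laminated glass: disc 56 mm in diameter, 22 mm thick, upright sides; this point is the disc's centre, z up. Under it an aluminium button 10 mm high with bevelled foot: 22 mm across at the bottom, 29 mm from 6 mm up. 32 mm high in all, this point 21 mm above its underside. Starts standing on the table (z = 0). About 155 g.
- round_64_mid (a point): The largest of four loose rounds of pale green laminated glass: disc 64 mm in diameter, 22 mm thick, upright sides; this point is the disc's centre, z up. Under it an aluminium button 10 mm high with bevelled foot: 22 mm across at the bottom, 29 mm from 6 mm up. 32 mm high in all, this point 21 mm above its underside. Starts standing on the table (z = 0). About 197 g.
- socket_a: One of four like, fixed white sockets, 38 mm across, 9 mm high, some 80 mm apart in a row on a light grey strip 4 mm thick; origin: centre of its underside, on the strip; z up. Dished hollow 6 mm deep, 31 mm wide at the rim, 24 mm at its flat floor (3 mm above the origin), centres the foot of any round; a seated round's glass is centred 24 mm above this origin. Letters do not tell the place in the row.
- socket_b: One of four like, fixed white sockets, 38 mm across, 9 mm high, some 80 mm apart in a row on a light grey strip 4 mm thick; origin: centre of its underside, on the strip; z up. Dished hollow 6 mm deep, 31 mm wide at the rim, 24 mm at its flat floor (3 mm above the origin), centres the foot of any round; a seated round's glass is centred 24 mm above this origin. Letters do not tell the place in the row.
- socket_c: One of four like, fixed white sockets, 38 mm across, 9 mm high, some 80 mm apart in a row on a light grey strip 4 mm thick; origin: centre of its underside, on the strip; z up. Dished hollow 6 mm deep, 31 mm wide at the rim, 24 mm at its flat floor (3 mm above the origin), centres the foot of any round; a seated round's glass is centred 24 mm above this origin. Letters do not tell the place in the row.
- socket_d: One of four like, fixed white sockets, 38 mm across, 9 mm high, some 80 mm apart in a row on a light grey strip 4 mm thick; origin: centre of its underside, on the strip; z up. Dished hollow 6 mm deep, 31 mm wide at the rim, 24 mm at its flat floor (3 mm above the origin), centres the foot of any round; a seated round's glass is centred 24 mm above this origin. Letters do not tell the place in the row.
- post: The datum post that marks the start of the row: a fixed steel pin, 24 mm in diameter, on a dark 44 mm square foot, 40 mm high in all, standing on the strip at one end of the row of sockets (either end), about 85 mm beyond the nearest socket; origin at the centre of its underside.
- tape: A loose roll of tape lying flat on the strip at the other end of the row, about 85 mm beyond the last socket: a ring 48 mm in outside diameter, 34 mm inside, 25 mm high; origin at the centre of its underside. Not part of the job.
Things that resemble listed ones, but are neither listed nor needed, are in the scene too. What is shaped like the part that bears round_64_mid but orange is not meant.

How it is judged:
At the end, for the whole second after the job is handed in: Each round stands in its socket, counted from the post in order of size (smallest nearest, largest farthest): centre within 4 mm of the socket's axis, seated to its full depth (height within 2.5 mm), level within 0.08 rad (4.5 degrees), released and at rest (((horizontal distance between round_40_mid and socket_a below 0.004 m and z of round_40_mid in the frame of socket_a between 0.0215 and 0.0265 m) or (horizontal distance between round_40_mid and socket_b below 0.004 m and z of round_40_mid in the frame of socket_b between 0.0215 and 0.0265 m) or (horizontal distance between round_40_mid and socket_c below 0.004 m and z of round_40_mid in the frame of socket_c between 0.0215 and 0.0265 m) or (horizontal distance between round_40_mid and socket_d below 0.004 m and z of round_40_mid in the frame of socket_d between 0.0215 and 0.0265 m)) and horizontal distance between round_40_mid and post between 0.055 and 0.115 m and angle between each of round_40_mid, round_48_mid, round_56_mid, round_64_mid's own z axis and vertical below 0.08 rad and linear speed of each of round_40, round_48, round_56, round_64 below 0.02 m/s and angular speed of each of round_40, round_48, round_56, round_64 below 0.2 rad/s and ((horizontal distance between round_48_mid and socket_a below 0.004 m and z of round_48_mid in the frame of socket_a between 0.0215 and 0.0265 m) or (horizontal distance between round_48_mid and socket_b below 0.004 m and z of round_48_mid in the frame of socket_b between 0.0215 and 0.0265 m) or (horizontal distance between round_48_mid and socket_c below 0.004 m and z of round_48_mid in the frame of socket_c between 0.0215 and 0.0265 m) or (horizontal distance between round_48_mid and socket_d below 0.004 m and z of round_48_mid in the frame of socket_d between 0.0215 and 0.0265 m)) and horizontal distance between round_48_mid and post between 0.135 and 0.195 m and ((horizontal distance between round_56_mid and socket_a below 0.004 m and z of round_56_mid in the frame of socket_a between 0.0215 and 0.0265 m) or (horizontal distance between round_56_mid and socket_b below 0.004 m and z of round_56_mid in the frame of socket_b between 0.0215 and 0.0265 m) or (horizontal distance between round_56_mid and socket_c below 0.004 m and z of round_56_mid in the frame of socket_c between 0.0215 and 0.0265 m) or (horizontal distance between round_56_mid and socket_d below 0.004 m and z of round_56_mid in the frame of socket_d between 0.0215 and 0.0265 m)) and horizontal distance between round_56_mid and post between 0.215 and 0.275 m and ((horizontal distance between round_64_mid and socket_a below 0.004 m and z of round_64_mid in the frame of socket_a between 0.0215 and 0.0265 m) or (horizontal distance between round_64_mid and socket_b below 0.004 m and z of round_64_mid in the frame of socket_b between 0.0215 and 0.0265 m) or (horizontal distance between round_64_mid and socket_c below 0.004 m and z of round_64_mid in the frame of socket_c between 0.0215 and 0.0265 m) or (horizontal distance between round_64_mid and socket_d below 0.004 m and z of round_64_mid in the frame of socket_d between 0.0215 and 0.0265 m)) and horizontal distance between round_64_mid and post between 0.295 and 0.355 m); the robot touches nothing.
It fails at once if the roll of tape is moved by more than 15 mm (distance of tape from where it was at the start of the episode above 0.015 m).
It also fails if it takes over 90 s, if anything falls off the work surface, if the arm or the gripper's body presses on something with over 40 N, if the wrist force passes 120 N, or if a joint passes its speed limit or range.

## Working session

There is one attempt and no reset: what is moved stays moved. The work goes in short steps, Python scripts to look and compute and a tool call to move; the robot and the scene stay as the last step left them, time stands still between calls to the robot, and variables do not carry over. Pictures are saved under pics/ and viewed, at most 14 in all, crops included, and the job is handed in when it is done.

Besides the shell and the picture viewer there is one more tool, called after ">>>" by a JSON object that holds its "api" and its "payload", one argument or row to a line. move_arm: Moves the arm, as the interface text tells. Scaled input: -1 to 1 covers 1 m each way for a shift and 360 degrees each way for a turn. Its arguments: {"type":"object","properties":{"steps":{"type":"array"},"squeeze":{"type":"number"}},"required":["steps"]}

```bash
mkdir -p pics
cat > h.py <<'E'
import cv2,numpy as np,pickle
from rig import manip
def grab(n,f):
    im=manip.get_image(n); cv2.imwrite('pics/'+f+'.png',im['pixels']); pickle.dump(im,open(f+'.pkl','wb')); return im
def ray(im,u,v,z):
    R=np.array(im['R']);t=np.array(im['t']);c=-R.T@t
    d=R.T@np.array([(u-im['cx'])/im['fx'],(v-im['cy'])/im['fy'],1]); return c+d*(z-c[2])/d[2]
def proj(im,X):
    p=np.array(im['R'])@np.array(X)+np.array(im['t']); return im['fx']*p[0]/p[2]+im['cx'],im['fy']*p[1]/p[2]+im['cy']
E
python3 - <<'E'
from h import *
for n in ['top','scene']:
    im=grab(n,n+'0'); print(n,im['fx'],-np.array(im['R']).T@im['t'],np.round(im['R'],2).tolist())
print(manip.get_state())
E
```

```text
top 480.32261447780326 [0.46916499 0.02492454 0.79469603] [[-0.01, -1.0, 0.03], [-1.0, 0.0, -0.05], [0.05, -0.03, -1.0]]
scene 567.5320855311811 [1.1487095  0.17960594 0.7643894 ] [[-0.23, 0.97, 0.01], [0.71, 0.17, -0.68], [-0.67, -0.15, -0.73]]
{'clock': 0.1, 'qpos': array([ 1.05598547e+00,  2.76533570e-01,  1.50599084e+00,  2.97640001e-05,
        1.36070383e+00, -1.21006150e-01]), 'qd': array([ 0.00060076, -0.00294411, -0.00235728, -0.00018011,  0.00117394,
        0.00141109]), 'effort': array([ 3.87924711e-04, -4.17697120e+01, -2.46404707e+01, -3.36225721e-04,
        5.87835661e-03,  1.93816014e-06]), 'position': array([0.22041343, 0.5306065 , 0.24753141]), 'ee_rot': array([-2.69448950e-04,  1.95635473e-01,  9.80676344e-01, -7.72264856e-04]), 'contact_force': array([-0.26823634,  0.45956827,  0.11378565]), 'moment': array([-0.03049264,  0.05719485, -0.00865675]), 'gripper_force': 0.0, 'width': 0.08484594307782604}
```

View pics/top0.png

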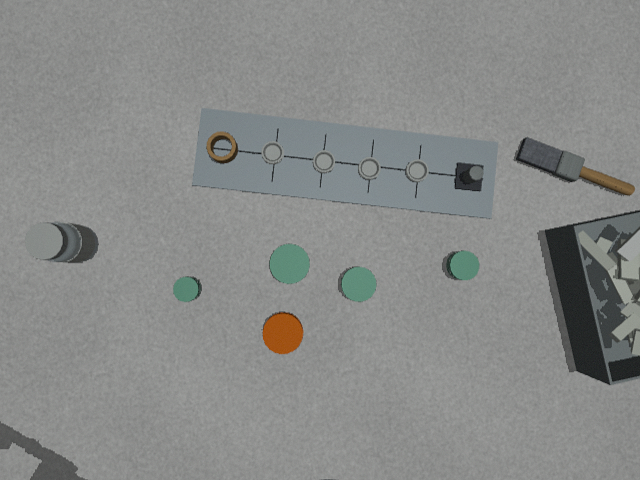

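View pics/scene0.png

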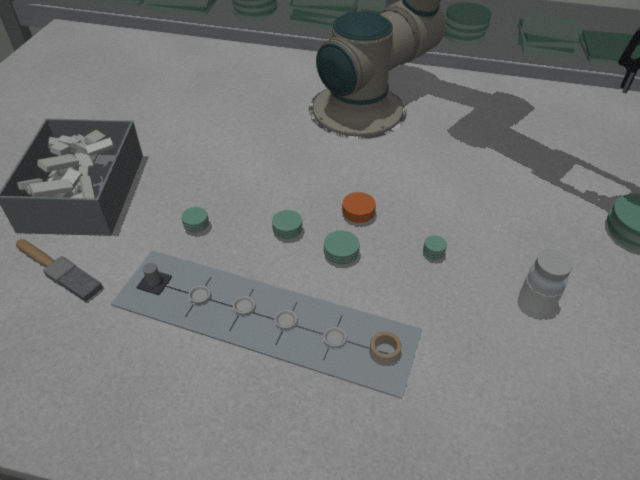

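The top view shows the tape ring at (222,147), sockets at (273,152), (324,161), (369,168) and (417,170), and the post at (468,176) on the right. Green rounds are at (186,289), (289,263), (358,284) and (463,265). The orange round at (283,333) is the decoy. Next I'll measure these and enlarge the area.

Run:
```python
from h import *
im=pickle.load(open('top0.pkl','rb'));p=im['pixels']
hsv=cv2.cvtColor(p,cv2.COLOR_BGR2HSV)
m=cv2.inRange(hsv,(60,70,60),(95,255,255))
n,l,s,c=cv2.connectedComponentsWithStats(m)
for i in range(1,n):
    if s[i,4]>150:
        w=ray(im,*c[i],.032); e=ray(im,c[i][0]+1,c[i][1],.032); k=np.linalg.norm(e-w)
        print('green',c[i].round(1),w.round(4),'dia',round(2e3*k*np.sqrt(s[i,4]/np.pi),1))
cv2.imwrite('pics/c.png',cv2.resize(p[100:225,190:500],None,fx=2.58,fy=2.58,interpolation=cv2.INTER_CUBIC))
print(ray(im,468,176,.004),ray(im,222,147,.029))
```

```text
green [288.9 263.4] [0.4665 0.0598 0.032 ] dia 62.1
green [463.7 265.1] [ 0.462  -0.2192  0.032 ] dia 47.1
green [358.2 283.7] [ 0.4336 -0.0498  0.032 ] dia 54.6
green [185.7 288.8] [0.4277 0.2217 0.032 ] dia 38.7
[ 0.61059433 -0.23848391  0.004     ] [0.65346393 0.16648172 0.029     ]
```

View pics/c.png

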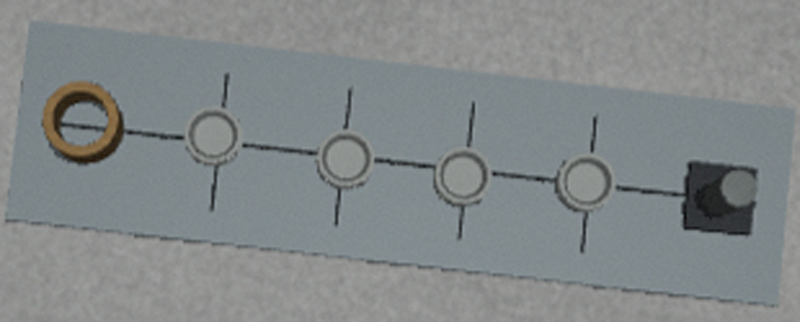

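Sockets are circles centred at crop (213,135), (344,158), (462,177) and (585,182), some off the drawn crosses. The post is at the right of the row. The measured diameters identify the rounds: 38.7 is round 40 at (186,289), 47.1 is round 48 at (464,265), 54.6 is round 56 at (358,284) and 62.1 is round 64 at (289,263). The orange disc is excluded. Now I'll move to a survey pose.

>>> {"api": "move_arm", "payload": {
  "steps": [0, 0, -0.204, 0.3, -0.5, 0.05, 1, 0, 0, -0.204, 0.3, -0.5, 0.05, 1, 0, 0, -0.204, 0.3, -0.5, 0.05, 1, 0, 0, -0.204, 0.3, -0.5, 0.05, 1, 0, 0, -0.204, 0.3, -0.5, 0.05, 1, 0, 0, -0.204, 0.3, -0.5, 0.05, 1, 0, 0, -0.204, 0.3, -0.5, 0.05, 1, 0, 0, -0.204, 0.3, -0.5, 0.05, 1, 0, 0, -0.204, 0.3, -0.5, 0.05, 1, 0, 0, -0.204, 0.3, -0.5, 0.05, 1],
  "squeeze": 40
}}

```text
clock: 1.1
position: [0.4774, 0.1019, 0.291]
ee_rot: [-0.0, 0.744, 0.669, 0.0]
contact_force: [1.4, 1.5, 0.3]
width: 0.0853
gripper_force: 0.0
```

>>> {"api": "move_arm", "payload": {
  "steps": [0, 0, 0, 0.04, -0.08, 0.01, 1, 0, 0, 0, 0.04, -0.08, 0.01, 1, 0, 0, 0, 0.04, -0.08, 0.01, 1, 0, 0, 0, 0.04, -0.08, 0.01, 1, 0, 0, 0, 0.04, -0.08, 0.01, 1, 0, 0, 0, 0.04, -0.08, 0.01, 1, 0, 0, 0, 0.04, -0.08, 0.01, 1, 0, 0, 0, 0.04, -0.08, 0.01, 1, 0, 0, 0, 0.04, -0.08, 0.01, 1, 0, 0, 0, 0.04, -0.08, 0.01, 1]
}}

```text
clock: 2.1
position: [0.5169, 0.0241, 0.3011]
ee_rot: [0.0, 0.743, 0.669, 0.0]
contact_force: [0.1, -0.3, -0.8]
width: 0.0853
gripper_force: 0.0
```

Run:
```python
from h import *
im=grab('wrist','w1'); print(im['fx'],-np.array(im['R']).T@im['t'],np.round(im['R'],2).tolist(),manip.get_state()['position'])
t=pickle.load(open('top0.pkl','rb'))
for q in [(272.6,152.3),(323.3,161.2),(369.1,168.6),(416.7,170.5)]:
    w=ray(t,*q,.013); print(w.round(4),np.round(proj(im,w),1))
for w in [(.4665,.0598,.032),(.4336,-.0498,.032)]: print(np.round(proj(im,w),1))
```

```text
407.4779645936353 [0.52291416 0.08870259 0.42727865] [[0.99, -0.1, -0.0], [-0.1, -0.96, 0.26], [-0.03, -0.26, -0.97]] [0.51689123 0.02401733 0.30109606]
[0.6486 0.0869 0.013 ] [444.5 116.6]
[0.6338 0.0038 0.013 ] [431.8 202. ]
[ 0.6215 -0.0715  0.013 ] [422.5 272. ]
[ 0.6182 -0.1503  0.013 ] [422.1 337.9]
[260.6 166.1]
[243.8 276.5]
```

View pics/w1.png

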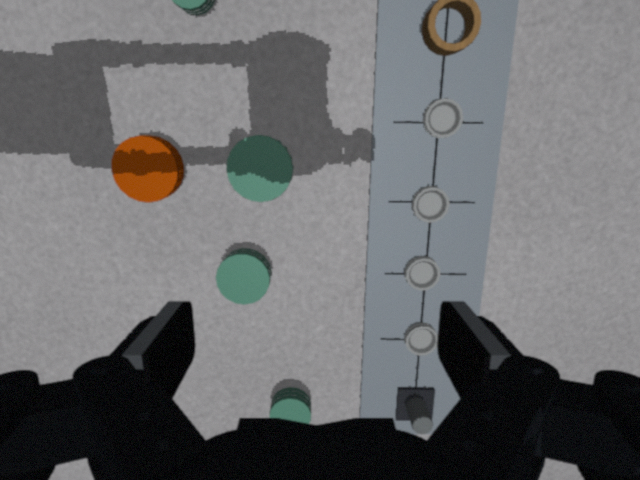

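The wrist view shows the sockets at about (442,118), (430,204), (422,272) and (420,339), within 2 px of the positions predicted from the top view. Round 64 is at (260,168) and round 56 at (243,277). I'll refine these with ellipse fits.

```bash
cat >> h.py <<'E'
def sockets(im,cent,r=22):
    out=[]
    g=cv2.cvtColor(im['pixels'],cv2.COLOR_BGR2HSV)
    for u,v in cent:
        x,y=int(u),int(v); roi=g[y-r:y+r,x-r:x+r]
        bg=np.median(np.r_[roi[:3].reshape(-1,3),roi[-3:].reshape(-1,3)],0)
        m=((roi[...,1].astype(int)<bg[1]-12)|(roi[...,2]>bg[2]+15)).astype(np.uint8)
        m=cv2.morphologyEx(m,cv2.MORPH_OPEN,np.ones((3,3)))
        cs,_=cv2.findContours(m,0,1); c=max(cs,key=cv2.contourArea); e=cv2.fitEllipse(cv2.convexHull(c))
        out.append((e[0][0]+x-r,e[0][1]+y-r,*e[1]))
    return out
def rounds(im,z=.032):
    m=cv2.inRange(cv2.cvtColor(im['pixels'],cv2.COLOR_BGR2HSV),(60,70,60),(95,255,255))
    n,l,s,c=cv2.connectedComponentsWithStats(m)
    for i in range(1,n):
        if s[i,4]>200: print('green',c[i].round(1),s[i].tolist(),ray(im,*c[i],z).round(4))
E
python3 - <<'E'
from h import *
t=pickle.load(open('top0.pkl','rb'));w=pickle.load(open('w1.pkl','rb'))
A=[(272.6,152.3),(323.3,161.2),(369.1,168.6),(416.7,170.5)]
B=[(442,118),(430,204),(422,272),(420,339)]
for im,q,r in [(t,A,16),(w,B,24)]:
    for s in sockets(im,q,r): print(np.round(s,1),ray(im,s[0],s[1],.011).round(4))
rounds(w)
cv2.imwrite('pics/c2.png',cv2.resize(w['pixels'][90:365,370:490],None,fx=2.18,fy=2.18,interpolation=cv2.INTER_CUBIC))
E
```

```text
[272.2 152.2  21.7  22.9] [0.6493 0.0877 0.011 ]
[323.4 162.2  20.6  22. ] [0.6326 0.0036 0.011 ]
[368.9 167.8  22.4  22.5] [ 0.6233 -0.0714  0.011 ]
[416.6 170.4  21.   23.3] [ 0.6188 -0.1505  0.011 ]
[442.7 117.7  38.   41.1] [0.6474 0.086  0.011 ]
[430.1 204.   35.6  37.7] [0.6325 0.0015 0.011 ]
[422.  272.9  33.8  35.4] [ 0.6214 -0.0732  0.011 ]
[421.3 338.8  31.7  34.6] [ 0.6177 -0.1525  0.011 ]
green [189.7   3.5] [173, 0, 34, 10, 232] [0.4248 0.2045 0.032 ]
green [259.3 167.8] [228, 136, 64, 65, 3296] [0.4651 0.0583 0.032 ]
green [242.7 277.5] [217, 251, 52, 53, 2098] [ 0.4323 -0.0508  0.032 ]
green [290.8 410. ] [270, 397, 40, 27, 800] [ 0.4625 -0.2146  0.032 ]
```

View pics/c2.png

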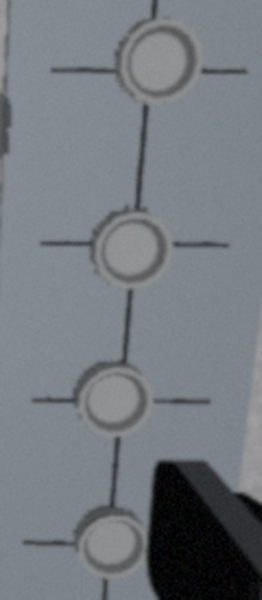

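>>> {"api": "move_arm", "payload": {
  "steps": [0, 0, 0, -0.015, 0.01, -0.045, 1, 0, 0, 0, -0.03, 0.02, -0.085, 1, 0, 0, 0, -0.045, 0.031, -0.125, 1, 0, 0, 0, -0.051, 0.035, -0.165, 1, 0, 0, 0, -0.051, 0.035, -0.2, 1, 0, 0, 0, -0.051, 0.035, -0.23, 1, 0, 0, 0, -0.051, 0.035, -0.255, 1, 0, 0, 0, -0.051, 0.035, -0.272, 1, 0, 0, 0, -0.051, 0.035, -0.281, 1, 0, 0, 0, -0.051, 0.035, -0.285, 1],
  "squeeze": 30
}}

```text
clock: 3.15
position: [0.4658, 0.0588, 0.0154]
ee_rot: [-0.0, 0.743, 0.669, -0.0]
contact_force: [0.4, 0.1, -0.1]
width: 0.0852
gripper_force: 0.0
```

>>> {"api": "move_arm", "payload": {
  "steps": [0, 0, 0, 0, 0, 0, 0.6, 0, 0, 0, 0, 0, 0, 0.5, 0, 0, 0, 0, 0, 0, 0.4, 0, 0, 0, 0, 0, 0, 0.3, 0, 0, 0, 0, 0, 0, 0.2, 0, 0, 0, 0, 0, 0, 0.1, 0, 0, 0, 0, 0, 0, 0.1, 0, 0, 0, 0, 0, 0, 0.1, 0, 0, 0, 0, 0, 0, 0.1, 0, 0, 0, 0, 0, 0, 0.1],
  "squeeze": 30
}}

```text
clock: 4.15
position: [0.4663, 0.0588, 0.017]
ee_rot: [0.0, 0.743, 0.669, 0.001]
contact_force: [-1.6, -0.5, 5.7]
width: 0.0631
gripper_force: 33.2
```

Run:
```python
from h import *
s=manip.get_state(); print(s['position'],s['contact_force'])
im=grab('wrist','w2'); rounds(im)
```

```text
[0.4663038  0.05884572 0.01697692] [-1.58045737 -0.4911127   5.65437266]
green [309.9 248.7] [255, 243, 106, 22, 249] [0.4672 0.0908 0.032 ]
green [315.9 340.6] [212, 250, 208, 176, 28986] [0.4658 0.0618 0.032 ]
```

View pics/w2.png

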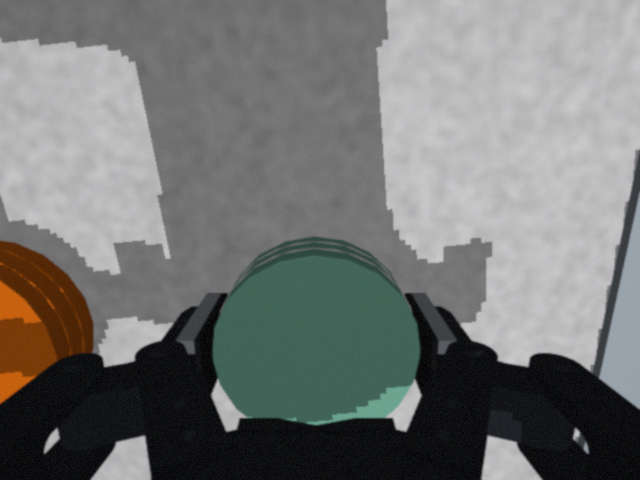

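Round 64 is held centrally between the pads; the top face is centred near (316,340). I'll lift it and carry it over the far socket beside the tape. The top and wrist cameras agree on the shift: (.183, .028).

>>> {"api": "move_arm", "payload": {
  "steps": [0, 0, 0, 0, 0, 0.01, 0.1, 0, 0, 0, 0, 0, 0.04, 0.1, 0, 0, 0, 0, 0, 0.08, 0.1, 0, 0, 0, 0.04, 0.006, 0.08, 0.1, 0, 0, 0, 0.08, 0.012, 0.08, 0.1, 0, 0, 0, 0.12, 0.018, 0.08, 0.1, 0, 0, 0, 0.155, 0.024, 0.08, 0.1, 0, 0, 0, 0.183, 0.028, 0.08, 0.1, 0, 0, 0, 0.183, 0.028, 0.06, 0.1, 0, 0, 0, 0.183, 0.028, 0.06, 0.1]
}}

```text
clock: 5.2
position: [0.6475, 0.0868, 0.0736]
ee_rot: [-0.002, 0.743, 0.669, -0.002]
contact_force: [-1.1, -1.1, -2.6]
width: 0.0632
gripper_force: 34.1
```

Run:
```python
from h import *
s=manip.get_state(); print(s['position'],s['contact_force'],s['width'])
im=grab('wrist','w3');t=grab('top','t3')
cv2.imwrite('pics/c3.png',np.hstack([cv2.resize(im['pixels'],(400,300)),cv2.resize(t['pixels'][75:225,180:380],(400,300))]))
```

```text
[0.6474652  0.08684768 0.07362158] [-1.0997667  -1.14489177 -2.57398759] 0.06318173799424974
```

View pics/c3.png

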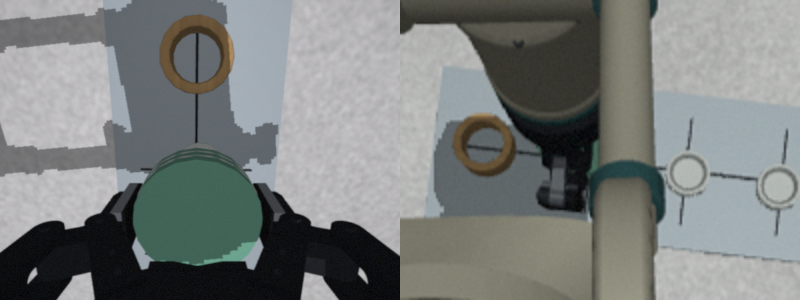

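Round 64 is held upright over the far socket with clear space to the tape. I'll correct x slightly and lower it.

>>> {"api": "move_arm", "payload": {
  "steps": [0, 0, 0, 0.0015, 0, -0.01, 0.1, 0, 0, 0, 0.0015, 0, -0.025, 0.1, 0, 0, 0, 0.0015, 0, -0.033, 0.1, 0, 0, 0, 0.0015, 0, -0.038, 0.1, 0, 0, 0, 0.0015, 0, -0.041, 0.1, 0, 0, 0, 0.0015, 0, -0.043, 0.1, 0, 0, 0, 0.0015, 0, -0.045, 0.1, 0, 0, 0, 0.0015, 0, -0.047, 0.1, 0, 0, 0, 0.0015, 0, -0.048, 0.1, 0, 0, 0, 0.0015, 0, -0.048, 0.1]
}}

```text
clock: 6.3
position: [0.6504, 0.0869, 0.028]
ee_rot: [-0.0, 0.743, 0.669, -0.0]
contact_force: [-0.6, -0.7, -1.6]
width: 0.0627
gripper_force: 34.2
```

>>> {"api": "move_arm", "payload": {
  "steps": [0, 0, 0, -0.0015, 0, 0, 0.1, 0, 0, 0, -0.0015, 0, -0.001, 0.1, 0, 0, 0, -0.0015, 0, -0.002, 0.1, 0, 0, 0, -0.0015, 0, -0.003, 0.1, 0, 0, 0, -0.0015, 0, -0.0035, 0.1, 0, 0, 0, -0.0015, 0, -0.004, 0.1, 0, 0, 0, -0.0015, 0, -0.004, 0.1, 0, 0, 0, -0.0015, 0, -0.004, 0.1, 0, 0, 0, -0.0015, 0, -0.004, 0.1, 0, 0, 0, -0.0015, 0, -0.004, 0.1]
}}

```text
clock: 7.3
position: [0.649, 0.0868, 0.0241]
ee_rot: [0.0, 0.743, 0.669, 0.0]
contact_force: [-0.3, -0.1, -1.3]
width: 0.063
gripper_force: 34.4
```

Seated height reached with little force. I'll release and rise.

>>> {"api": "move_arm", "payload": {
  "steps": [0, 0, 0, 0, 0, 0, 0.6, 0, 0, 0, 0, 0, 0, 0.8, 0, 0, 0, 0, 0, 0, 1, 0, 0, 0, 0, 0, 0, 1, 0, 0, 0, 0, 0, 0, 1, 0, 0, 0, 0, 0, 0, 1, 0, 0, 0, 0, 0, 0.02, 1, 0, 0, 0, 0, 0, 0.06, 1, 0, 0, 0, 0, 0, 0.1, 1, 0, 0, 0, 0, 0, 0.14, 1]
}}

```text
clock: 8.3
position: [0.6487, 0.0868, 0.1653]
ee_rot: [-0.0, 0.743, 0.669, -0.0]
contact_force: [0.8, -0.7, -0.8]
width: 0.0853
gripper_force: 0.0
```

Run:
```python
from h import *
s=manip.get_state(); print(s['position'])
im=grab('wrist','w4'); rounds(im,.043)
cv2.imwrite('pics/c4.png',im['pixels'])
```

```text
[0.64866074 0.08684466 0.16529656]
green [316.4 234. ] [268, 186, 98, 97, 7310] [0.6482 0.0877 0.043 ]
```

View pics/c4.png

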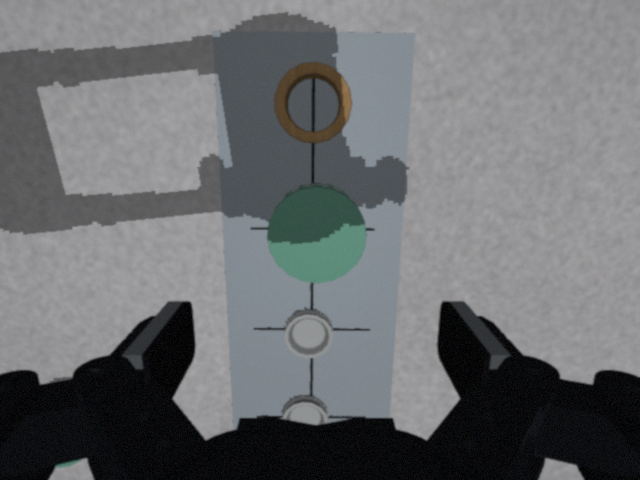

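Round 64 sits at (316,234), looking level in the far socket, and the tape is undisturbed. Next is round 56.

>>> {"api": "move_arm", "payload": {
  "steps": [0, 0, 0, -0.035, -0.022, 0, 1, 0, 0, 0, -0.07, -0.044, 0, 1, 0, 0, 0, -0.11, -0.07, 0, 1, 0, 0, 0, -0.145, -0.092, 0, 1, 0, 0, 0, -0.18, -0.115, -0.01, 1, 0, 0, 0, -0.205, -0.13, -0.03, 1, 0, 0, 0, -0.215, -0.137, -0.055, 1, 0, 0, 0, -0.215, -0.137, -0.075, 1, 0, 0, 0, -0.215, -0.137, -0.09, 1, 0, 0, 0, -0.215, -0.137, -0.095, 1]
}}

```text
clock: 9.35
position: [0.4328, -0.05, 0.0678]
ee_rot: [-0.001, 0.743, 0.669, -0.001]
contact_force: [0.4, 0.5, -0.1]
width: 0.0856
gripper_force: 0.0
```

Run:
```python
from h import *
s=manip.get_state(); print(s['position'])
im=grab('wrist','w5'); rounds(im)
t=grab('top','t5'); rounds(t,.043)
```

```text
[ 0.43280178 -0.05004193  0.06784992]
green [316.  288.6] [253, 227, 127, 124, 12252] [ 0.4319 -0.0508  0.032 ]
green [271.  148.3] [252, 129, 39, 40, 1229] [0.648 0.087 0.043]
green [463.9 260.8] [449, 251, 30, 20, 441] [ 0.4689 -0.2161  0.043 ]
green [185.7 288.8] [173, 277, 26, 25, 486] [0.4284 0.2188 0.043 ]
```

>>> {"api": "move_arm", "payload": {
  "steps": [0, 0, 0, 0.0005, 0, -0.02, 1, 0, 0, 0, 0.0005, 0, -0.035, 1, 0, 0, 0, 0.0005, 0, -0.044, 1, 0, 0, 0, 0.0005, 0, -0.047, 0.7, 0, 0, 0, 0.0005, 0, -0.047, 0.4, 0, 0, 0, 0.0005, 0, -0.047, 0.2, 0, 0, 0, 0.0005, 0, -0.047, 0, 0, 0, 0, 0.0005, 0, -0.047, 0, 0, 0, 0, 0.0005, 0, -0.047, 0, 0, 0, 0, 0.0005, 0, -0.047, 0]
}}

```text
clock: 10.45
position: [0.4348, -0.0502, 0.0226]
ee_rot: [0.0, 0.743, 0.669, 0.0]
contact_force: [-1.0, 0.9, 5.5]
width: 0.0549
gripper_force: 32.2
```

>>> {"api": "move_arm", "payload": {
  "steps": [0, 0, 0, 0, 0, 0.01, 0, 0, 0, 0, 0, 0, 0.04, 0, 0, 0, 0, 0, 0, 0.08, 0, 0, 0, 0, 0.04, 0.011, 0.08, 0, 0, 0, 0, 0.085, 0.023, 0.08, 0, 0, 0, 0, 0.13, 0.035, 0.08, 0, 0, 0, 0, 0.17, 0.046, 0.08, 0, 0, 0, 0, 0.199, 0.053, 0.075, 0, 0, 0, 0, 0.199, 0.053, 0.05, 0, 0, 0, 0, 0.199, 0.053, 0.03, 0]
}}

```text
clock: 11.45
position: [0.6343, 0.0032, 0.0513]
ee_rot: [0.0, 0.743, 0.669, 0.0]
contact_force: [-0.9, 0.0, -1.5]
width: 0.055
gripper_force: 32.7
```

>>> {"api": "move_arm", "payload": {
  "steps": [0, 0, 0, 0, 0, -0.005, 0, 0, 0, 0, 0, 0, -0.009, 0, 0, 0, 0, 0, 0, -0.012, 0, 0, 0, 0, 0, 0, -0.015, 0, 0, 0, 0, 0, 0, -0.017, 0, 0, 0, 0, 0, 0, -0.018, 0, 0, 0, 0, 0, 0, -0.018, 0, 0, 0, 0, 0, 0, -0.018, 0, 0, 0, 0, 0, 0, -0.018, 0, 0, 0, 0, 0, 0, -0.018, 0]
}}

```text
clock: 12.45
position: [0.6335, 0.0028, 0.0342]
ee_rot: [0.0, 0.743, 0.669, 0.0]
contact_force: [0.5, -0.0, -1.5]
width: 0.0549
gripper_force: 32.6
```

>>> {"api": "move_arm", "payload": {
  "steps": [0, 0, 0, 0, 0, -0.001, 0, 0, 0, 0, 0, 0, -0.002, 0, 0, 0, 0, 0, 0, -0.003, 0, 0, 0, 0, 0, 0, -0.004, 0, 0, 0, 0, 0, 0, -0.0045, 0, 0, 0, 0, 0, 0, -0.005, 0, 0, 0, 0, 0, 0, -0.005, 0, 0, 0, 0, 0, 0, -0.005, 0, 0, 0, 0, 0, 0, -0.005, 0, 0, 0, 0, 0, 0, -0.005, 0]
}}

```text
clock: 13.45
position: [0.6338, 0.003, 0.0296]
ee_rot: [0.0, 0.743, 0.669, 0.0]
contact_force: [-1.4, 2.9, 5.2]
width: 0.0549
gripper_force: 33.1
```

>>> {"api": "move_arm", "payload": {
  "steps": [0, 0, 0, 0, 0, 0, 0.4, 0, 0, 0, 0, 0, 0, 0.6, 0, 0, 0, 0, 0, 0, 0.8, 0, 0, 0, 0, 0, 0, 1, 0, 0, 0, 0, 0, 0, 1, 0, 0, 0, 0, 0, 0, 1, 0, 0, 0, 0, 0, 0.02, 1, 0, 0, 0, 0, 0, 0.06, 1, 0, 0, 0, 0, 0, 0.1, 1, 0, 0, 0, 0, 0, 0.14, 1]
}}

```text
clock: 14.45
position: [0.6332, 0.0028, 0.1703]
ee_rot: [-0.0, 0.743, 0.669, -0.0]
contact_force: [0.3, -0.7, 0.5]
width: 0.0855
gripper_force: 0.0
```

Run:
```python
from h import *
s=manip.get_state(); print(s['position'])
im=grab('wrist','w6'); rounds(im,.043)
for q in sockets(im,[(302,330)],28): print(np.round(q,1),ray(im,q[0],q[1],.011).round(4))
```

```text
[0.63316102 0.00283973 0.17031744]
green [327.4  94.5] [275, 39, 106, 112, 9107] [0.6479 0.086  0.043 ]
green [316.9 233.3] [276, 192, 83, 84, 5390] [0.633  0.0029 0.043 ]
[312.8 319.7  47.8  48.1] [ 0.6219 -0.073   0.011 ]
```

View pics/w6.png

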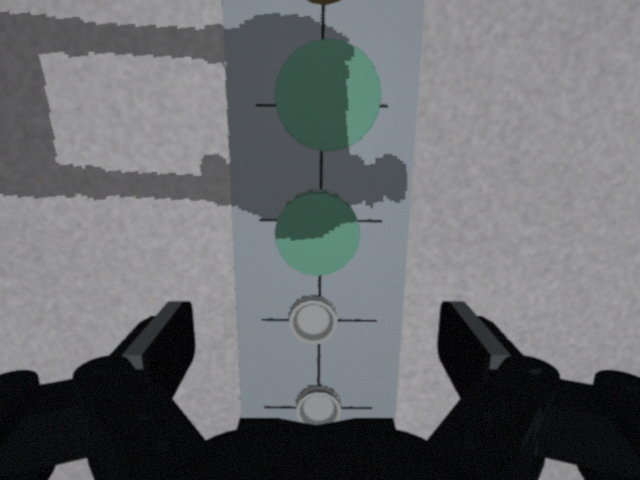

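Round 56 is seated at (317,233), consistent with its socket. Next I'll move above round 48.

>>> {"api": "move_arm", "payload": {
  "steps": [0, 0, 0, -0.025, -0.032, 0, 1, 0, 0, 0, -0.052, -0.068, 0, 1, 0, 0, 0, -0.08, -0.104, 0, 1, 0, 0, 0, -0.107, -0.14, 0, 1, 0, 0, 0, -0.135, -0.176, 0, 1, 0, 0, 0, -0.16, -0.207, -0.02, 1, 0, 0, 0, -0.171, -0.222, -0.05, 1, 0, 0, 0, -0.171, -0.222, -0.085, 1, 0, 0, 0, -0.171, -0.222, -0.1, 1, 0, 0, 0, -0.171, -0.222, -0.1, 1]
}}

```text
clock: 15.5
position: [0.4605, -0.2184, 0.0668]
ee_rot: [-0.003, 0.743, 0.669, -0.001]
contact_force: [-0.5, -0.4, 1.2]
width: 0.0852
gripper_force: 0.0
```

Run:
```python
from h import *
s=manip.get_state(); print(s['position'])
im=grab('wrist','w7'); rounds(im)
t=grab('top','t7'); rounds(t,.043)
```

```text
[ 0.46053121 -0.21836111  0.06682657]
green [319.1 293.5] [265, 240, 109, 107, 9048] [ 0.4607 -0.221   0.032 ]
green [271.  148.4] [252, 129, 39, 40, 1233] [0.6479 0.0871 0.043 ]
green [324.2 157.8] [307, 140, 35, 36, 938] [0.6329 0.0033 0.043 ]
green [461.7 265.1] [450, 251, 24, 29, 559] [ 0.4622 -0.2125  0.043 ]
green [185.7 288.9] [173, 277, 26, 25, 484] [0.4283 0.2188 0.043 ]
```

>>> {"api": "move_arm", "payload": {
  "steps": [0, 0, 0, 0, -0.001, -0.02, 1, 0, 0, 0, 0, -0.001, -0.035, 1, 0, 0, 0, 0, -0.001, -0.044, 1, 0, 0, 0, 0, -0.001, -0.047, 0.6, 0, 0, 0, 0, -0.001, -0.047, 0.3, 0, 0, 0, 0, -0.001, -0.047, 0, 0, 0, 0, 0, -0.001, -0.047, -0.2, 0, 0, 0, 0, -0.001, -0.047, -0.2, 0, 0, 0, 0, -0.001, -0.047, -0.2, 0, 0, 0, 0, -0.001, -0.047, -0.2]
}}

```text
clock: 16.6
position: [0.4629, -0.2204, 0.0229]
ee_rot: [0.001, 0.743, 0.669, 0.0]
contact_force: [-0.6, 1.3, 5.6]
width: 0.0472
gripper_force: 31.0
```

>>> {"api": "move_arm", "payload": {
  "steps": [0, 0, 0, 0, 0, 0.01, -0.2, 0, 0, 0, 0, 0, 0.04, -0.2, 0, 0, 0, 0, 0, 0.08, -0.2, 0, 0, 0, 0.03, 0.028, 0.08, -0.2, 0, 0, 0, 0.062, 0.057, 0.08, -0.2, 0, 0, 0, 0.094, 0.087, 0.08, -0.2, 0, 0, 0, 0.126, 0.116, 0.08, -0.2, 0, 0, 0, 0.15, 0.139, 0.078, -0.2, 0, 0, 0, 0.16, 0.148, 0.055, -0.2, 0, 0, 0, 0.16, 0.148, 0.03, -0.2]
}}

```text
clock: 17.6
position: [0.6254, -0.0705, 0.0528]
ee_rot: [0.002, 0.742, 0.67, 0.002]
contact_force: [-0.2, -0.1, -1.9]
width: 0.0471
gripper_force: 31.4
```

>>> {"api": "move_arm", "payload": {
  "steps": [0, 0, 0, 0, 0, -0.005, -0.2, 0, 0, 0, 0, 0, -0.009, -0.2, 0, 0, 0, 0, 0, -0.012, -0.2, 0, 0, 0, 0, 0, -0.015, -0.2, 0, 0, 0, 0, 0, -0.017, -0.2, 0, 0, 0, 0, 0, -0.018, -0.2, 0, 0, 0, 0, 0, -0.018, -0.2, 0, 0, 0, 0, 0, -0.018, -0.2, 0, 0, 0, 0, 0, -0.018, -0.2, 0, 0, 0, 0, 0, -0.018, -0.2]
}}

```text
clock: 18.6
position: [0.6225, -0.0722, 0.0342]
ee_rot: [0.0, 0.743, 0.669, 0.0]
contact_force: [-0.1, 0.5, -1.3]
width: 0.047
gripper_force: 31.4
```

Seat height is 0.0229 + 0.007 ≈ 0.030.

>>> {"api": "move_arm", "payload": {
  "steps": [0, 0, 0, 0, 0, -0.001, -0.2, 0, 0, 0, 0, 0, -0.002, -0.2, 0, 0, 0, 0, 0, -0.003, -0.2, 0, 0, 0, 0, 0, -0.004, -0.2, 0, 0, 0, 0, 0, -0.0045, -0.2, 0, 0, 0, 0, 0, -0.005, -0.2, 0, 0, 0, 0, 0, -0.005, -0.2, 0, 0, 0, 0, 0, -0.005, -0.2, 0, 0, 0, 0, 0, -0.005, -0.2, 0, 0, 0, 0, 0, -0.005, -0.2]
}}

```text
clock: 19.6
position: [0.6225, -0.0721, 0.03]
ee_rot: [0.0, 0.743, 0.669, 0.0]
contact_force: [-1.2, 1.6, 5.5]
width: 0.0469
gripper_force: 32.0
```

>>> {"api": "move_arm", "payload": {
  "steps": [0, 0, 0, 0, 0, 0, 0.2, 0, 0, 0, 0, 0, 0, 0.4, 0, 0, 0, 0, 0, 0, 0.7, 0, 0, 0, 0, 0, 0, 1, 0, 0, 0, 0, 0, 0, 1, 0, 0, 0, 0, 0, 0, 1, 0, 0, 0, 0, 0, 0.02, 1, 0, 0, 0, 0, 0, 0.06, 1, 0, 0, 0, 0, 0, 0.1, 1, 0, 0, 0, 0, 0, 0.14, 1]
}}

```text
clock: 20.6
position: [0.6222, -0.0721, 0.1703]
ee_rot: [-0.0, 0.743, 0.669, -0.0]
contact_force: [1.0, 0.3, -0.1]
width: 0.085
gripper_force: 0.0
```

Run:
```python
from h import *
s=manip.get_state(); print(s['position'])
im=grab('wrist','w8'); rounds(im,.043)
for q in sockets(im,[(318,320)],28): print(np.round(q,1),ray(im,q[0],q[1],.011).round(4))
```

```text
[ 0.62217975 -0.07211329  0.17029459]
green [333.7   6.1] [297, 0, 73, 18, 841] [0.6449 0.057  0.043 ]
green [322.1 112.3] [277, 65, 92, 96, 6696] [0.6328 0.0014 0.043 ]
green [316.5 233.8] [282, 198, 71, 72, 3926] [ 0.6217 -0.0724  0.043 ]
[322.3 324.1  47.9  48.6] [ 0.6178 -0.1524  0.011 ]
```

View pics/w8.png

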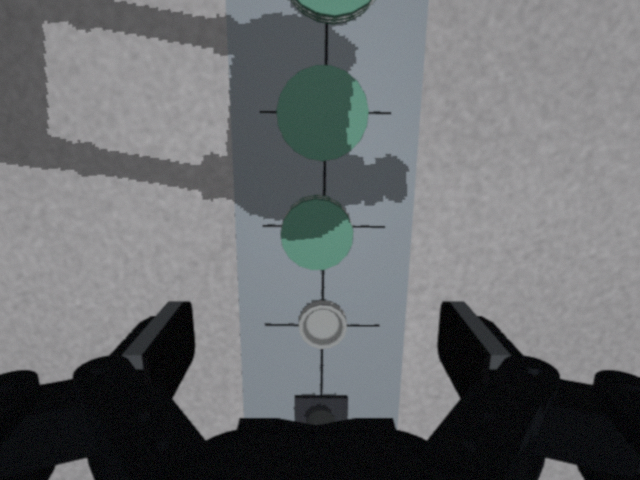

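Round 48 is seated at (316,234), and the last socket is at (322,324) beside the post. Next is round 40.

>>> {"api": "move_arm", "payload": {
  "steps": [0, 0, 0, -0.022, 0.033, 0, 1, 0, 0, 0, -0.046, 0.07, 0, 1, 0, 0, 0, -0.07, 0.106, 0, 1, 0, 0, 0, -0.094, 0.142, 0, 1, 0, 0, 0, -0.118, 0.178, 0, 1, 0, 0, 0, -0.142, 0.214, 0, 1, 0, 0, 0, -0.166, 0.25, 0, 1, 0, 0, 0, -0.184, 0.278, -0.02, 1, 0, 0, 0, -0.194, 0.293, -0.05, 1, 0, 0, 0, -0.194, 0.293, -0.075, 1]
}}

```text
clock: 21.65
position: [0.4265, 0.2226, 0.0933]
ee_rot: [-0.0, 0.742, 0.67, 0.0]
contact_force: [0.0, -0.3, -1.0]
width: 0.0855
gripper_force: 0.0
```

>>> {"api": "move_arm", "payload": {
  "steps": [0, 0, 0, 0, 0, -0.01, 1, 0, 0, 0, 0, 0, -0.02, 1, 0, 0, 0, 0, 0, -0.025, 1, 0, 0, 0, 0, 0, -0.025, 1, 0, 0, 0, 0, 0, -0.025, 1, 0, 0, 0, 0, 0, -0.025, 1, 0, 0, 0, 0, 0, -0.025, 1, 0, 0, 0, 0, 0, -0.025, 1, 0, 0, 0, 0, 0, -0.025, 1, 0, 0, 0, 0, 0, -0.025, 1]
}}

```text
clock: 22.65
position: [0.4285, 0.2209, 0.0691]
ee_rot: [0.0, 0.743, 0.669, 0.0]
contact_force: [-0.2, -0.2, -0.1]
width: 0.0856
gripper_force: 0.0
```

Run:
```python
from h import *
s=manip.get_state(); print(s['position'])
im=grab('wrist','w9'); rounds(im)
```

```text
[0.4284773  0.22085754 0.06914595]
green [311.  284.3] [267, 240, 89, 89, 6177] [0.4257 0.2217 0.032 ]
```

>>> {"api": "move_arm", "payload": {
  "steps": [0, 0, 0, -0.0015, 0.001, -0.02, 1, 0, 0, 0, -0.0015, 0.001, -0.035, 1, 0, 0, 0, -0.0015, 0.001, -0.043, 1, 0, 0, 0, -0.0015, 0.001, -0.045, 0.5, 0, 0, 0, -0.0015, 0.001, -0.045, 0.2, 0, 0, 0, -0.0015, 0.001, -0.045, -0.1, 0, 0, 0, -0.0015, 0.001, -0.045, -0.4, 0, 0, 0, -0.0015, 0.001, -0.045, -0.4, 0, 0, 0, -0.0015, 0.001, -0.045, -0.4, 0, 0, 0, -0.0015, 0.001, -0.045, -0.4]
}}

```text
clock: 23.7
position: [0.4275, 0.222, 0.0247]
ee_rot: [0.0, 0.743, 0.669, 0.001]
contact_force: [-0.5, -0.1, 6.3]
width: 0.0385
gripper_force: 30.4
```

>>> {"api": "move_arm", "payload": {
  "steps": [0, 0, 0, 0, 0, 0.01, -0.4, 0, 0, 0, 0, 0, 0.04, -0.4, 0, 0, 0, 0, 0, 0.09, -0.4, 0, 0, 0, 0.018, -0.035, 0.09, -0.4, 0, 0, 0, 0.036, -0.07, 0.09, -0.4, 0, 0, 0, 0.056, -0.11, 0.09, -0.4, 0, 0, 0, 0.077, -0.15, 0.09, -0.4, 0, 0, 0, 0.097, -0.19, 0.09, -0.4, 0, 0, 0, 0.118, -0.23, 0.09, -0.4, 0, 0, 0, 0.138, -0.27, 0.09, -0.4]
}}

```text
clock: 24.7
position: [0.5654, -0.0499, 0.1144]
ee_rot: [-0.0, 0.743, 0.669, 0.0]
contact_force: [0.7, 0.4, -1.0]
width: 0.0393
gripper_force: 30.6
```

>>> {"api": "move_arm", "payload": {
  "steps": [0, 0, 0, 0.02, -0.04, 0, -0.4, 0, 0, 0, 0.037, -0.072, 0, -0.4, 0, 0, 0, 0.048, -0.094, 0, -0.4, 0, 0, 0, 0.053, -0.1035, 0, -0.4, 0, 0, 0, 0.053, -0.1035, -0.02, -0.4, 0, 0, 0, 0.053, -0.1035, -0.04, -0.4, 0, 0, 0, 0.053, -0.1035, -0.055, -0.4, 0, 0, 0, 0.053, -0.1035, -0.065, -0.4, 0, 0, 0, 0.053, -0.1035, -0.07, -0.4, 0, 0, 0, 0.053, -0.1035, -0.07, -0.4]
}}

```text
clock: 25.7
position: [0.6175, -0.1511, 0.0437]
ee_rot: [-0.001, 0.743, 0.669, -0.0]
contact_force: [-0.2, 0.5, -0.5]
width: 0.0389
gripper_force: 30.6
```

Seat height is about 0.0317.

>>> {"api": "move_arm", "payload": {
  "steps": [0, 0, 0, 0.0005, 0, -0.003, -0.4, 0, 0, 0, 0.0005, 0, -0.005, -0.4, 0, 0, 0, 0.0005, 0, -0.007, -0.4, 0, 0, 0, 0.0005, 0, -0.009, -0.4, 0, 0, 0, 0.0005, 0, -0.0105, -0.4, 0, 0, 0, 0.0005, 0, -0.0115, -0.4, 0, 0, 0, 0.0005, 0, -0.012, -0.4, 0, 0, 0, 0.0005, 0, -0.0125, -0.4, 0, 0, 0, 0.0005, 0, -0.0125, -0.4, 0, 0, 0, 0.0005, 0, -0.0125, -0.4]
}}

```text
clock: 26.7
position: [0.6184, -0.1517, 0.0318]
ee_rot: [0.0, 0.743, 0.669, 0.0]
contact_force: [-0.7, 0.1, 1.4]
width: 0.0394
gripper_force: 30.7
```

>>> {"api": "move_arm", "payload": {
  "steps": [0, 0, 0, 0, 0, 0, 0, 0, 0, 0, 0, 0, 0, 0.3, 0, 0, 0, 0, 0, 0, 0.6, 0, 0, 0, 0, 0, 0, 1, 0, 0, 0, 0, 0, 0, 1, 0, 0, 0, 0, 0, 0, 1, 0, 0, 0, 0, 0, 0.02, 1, 0, 0, 0, 0, 0, 0.06, 1, 0, 0, 0, 0, 0, 0.1, 1, 0, 0, 0, 0, 0, 0.14, 1]
}}

```text
clock: 27.7
position: [0.6182, -0.1516, 0.1728]
ee_rot: [-0.0, 0.743, 0.669, -0.0]
contact_force: [1.1, -0.1, -0.9]
width: 0.0852
gripper_force: 0.0
```

>>> {"api": "move_arm", "payload": {
  "steps": [0, 0, 0, -0.04, 0.01, 0.02, 1, 0, 0, 0, -0.08, 0.02, 0.04, 1, 0, 0, 0, -0.12, 0.03, 0.06, 1, 0, 0, 0, -0.16, 0.04, 0.08, 1, 0, 0, 0, -0.2, 0.05, 0.08, 1, 0, 0, 0, -0.24, 0.06, 0.08, 1, 0, 0, 0, -0.26, 0.06, 0.08, 1, 0, 0, 0, -0.26, 0.06, 0.08, 1, 0, 0, 0, -0.26, 0.06, 0.08, 1, 0, 0, 0, -0.26, 0.06, 0.08, 1]
}}

```text
clock: 28.7
position: [0.3598, -0.0921, 0.2518]
ee_rot: [0.001, 0.743, 0.669, 0.0]
contact_force: [0.3, -1.1, 0.7]
width: 0.0853
gripper_force: 0.0
```

Run:
```python
from h import *
t=grab('top','t9'); rounds(t,.043)
s=grab('scene','s9')
cv2.imwrite('pics/c9.png',np.vstack([cv2.resize(t['pixels'][100:225,190:500],(744,300)),cv2.resize(s['pixels'][240:376,110:447],(744,300))]))
```

```text
green [271.  148.3] [252, 129, 39, 40, 1233] [0.648 0.087 0.043]
green [324.2 157.8] [307, 140, 35, 36, 939] [0.6329 0.0032 0.043 ]
green [371.2 164.8] [357, 150, 30, 30, 681] [ 0.6216 -0.0712  0.043 ]
green [420.4 167.3] [408, 155, 25, 25, 469] [ 0.6176 -0.1495  0.043 ]
```

View pics/c9.png

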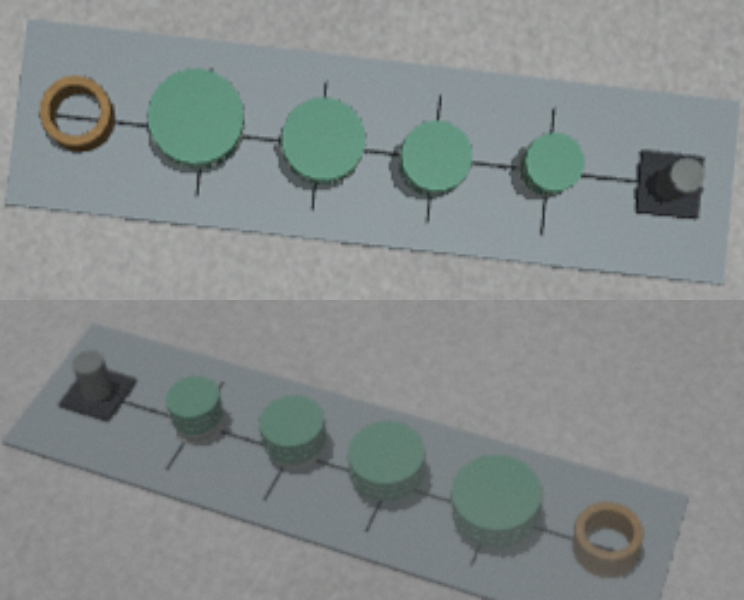

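All four rounds sit level in size order away from the post, within about 2 mm of the measured socket centres. The tape is undisturbed, and the arm is clear.

```bash
python3 -c "
from rig import manip
print(manip.sign_off())"
```

```text
the job is handed in; nothing more can be done
None
```

I set the four glass rounds in the sockets in order of size, smallest next to the post, released them, left the tape where it was, and handed the job in after about 29 s; the judge's result was not reported back.

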